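# Load the shoe dryer and refit its push-to-start knob

## Task

Start the shoe dryer with its pair of washed shoe trees: lay the loose tree gently (do not drop it) on the empty half of the dryer's deck, neatly side by side with its mate, toes level and pointing the same way, a finger's width or two apart, and let go of it. Then refit the dryer's pulled-off knob: turn it so that the flat in its bore matches the flat of the D-shaped spindle, push it fully home, and push on so that the spring-loaded spindle goes in, the push-and-hold start; finish still holding the knob pushed in. Leave the mate and all the other things on the bench where they are.

Things in the scene. Friction and masses are not known exactly. Their poses are not given: they have to be found in the camera images.
- dryer: Off-white flat warm-air shoe dryer, fixed, 360 (x) x 210 (y) mm. Origin: centre of its underside; x runs from the control end (near the robot) to the deck's far end. Slotted deck: x -90 to 172, y -105 to 105 mm, 65 mm high, then a stop rail 14 mm higher. Control panel: x -180 to -90 mm, 72 mm high; the spindle stands at x -135, y -45 mm.
- free_bay (a point): Point on the dryer's deck surface in the middle of the empty bay (the -y half), at dryer x 23.5, y -50 mm: where the stem middle of the second shoe tree belongs, 23 mm above it. Axes as the dryer. The exact row is set by the mate, not by this point.
- tree_grip (a point): Loose green plastic shoe tree on the bench, to be loaded; 225 x 71 x 45 mm, about 90 g, balanced here: the middle of its straight grey stem, 23 mm above its underside. Stem 16 mm wide (y), 14 mm high, free for 90 mm (x -45 to 45). Heel block back to x -95 (40 mm high), toe last to x 130 (45 mm high). x points to the toe, z up.
- tree_toe (a point): Toe end of the loose shoe tree, 130 mm ahead (+x) of tree_grip and 10 mm above the underside.
- tree: The same loose shoe tree; origin on its underside, 17.5 mm towards the toe from the stem middle.
- mate_grip (a point): The same point (stem middle, 23 mm above the underside) of the matching mirror-image shoe tree that already lies in the dryer's other bay (+y half), toe to the far end. Axes as for tree_grip. The loose tree belongs about 90 mm to its -y side, in line with it.
- mate: The matching shoe tree already on the deck; origin on its underside, 17.5 mm towards the toe from the stem middle.
- knob_grip (a point): Loose dark dryer knob standing upright (bore down) on the bench, 40 g. Round skirt 44 mm across, 17 mm high; on it a bar grip 40 mm long (x), 12 mm wide (y), 20 mm high. This point: middle of the bar, 27 mm above the knob's underside. x points along the bar to the end with the white pointer line; the flat of the bore lies on that +x side.
- knob_bore (a point): Centre of the closed upper end of the knob's D-shaped bore, on the axis 14 mm above the underside, 13 mm below knob_grip. The bore is 17.6 mm across with its flat 2.8 mm from the axis on the +x (pointer) side.
- knob: The same knob; origin at the centre of its underside.
- spindle_tip (a point): Centre of the top of the dryer's upright off-white D spindle, 16 mm across, flat 2 mm from the axis (0.8 mm play in the bore), tip bevelled; 24 mm above the panel when out. x points out of the flat (an orange line on the dial plate marks that side). The dial turns stiffly (0.12 N m). Knob home: knob_bore at this point, pointer over the flat, underside 10 mm above the panel.
- spindle (a joint): How far the spindle is pushed in (m): 0 out, 0.006 fully in. A spring pushes it back out with about 5 N at the start of the travel and 8.5 N at the end.
- wedge: Orange plastic door wedge, 116 x 40 x 28 mm; bystander, leave alone. Origin at the centre of its underside.
- alu_box: Small lidded aluminium box, 104 x 74 x 46 mm; bystander, leave alone. Origin at the centre of its underside.
- incense_holder: Blue ceramic incense holder, a dish 96 mm across and 22 mm high; bystander, leave alone. Origin at the centre of its underside.
- shoehorn: Short stainless shoehorn, 150 mm long, up to 36 mm wide, lying flat; bystander, leave alone. Origin at the centre of its underside.
- brush: Wooden shoe brush, 150 x 46 x 36 mm; bystander, leave alone. Origin at the centre of its underside.
- polish_tin: Flat round shoe-polish tin with a red lid, 73 mm across, 24 mm high; bystander, leave alone. Origin at the centre of its underside.
- spray: Grey spray bottle with a blue band, 48 mm across, 150 mm high; bystander, leave alone. Origin at the centre of its underside.
There are look-alikes about, which are no part of the job. Leave any blue look-alike of the knob alone.

How it is judged:
By the outcome, as a careful person would: the job done as asked, in the order asked, and still so for the second after the job is handed in, while the arm keeps its last pose, push and grip.
It also fails if it takes over 58 s, if anything falls off the work surface, if the arm or the gripper's body presses on something with over 40 N, if the wrist force passes 120 N, or if a joint passes its speed limit or range.

## Robot

A 7-joint arm with a two-finger parallel gripper is mounted at the origin on the work surface. World frame = base frame: x ahead of the robot, y to its left, z up, the work surface at z = 0. Lengths are in m, angles in degrees, forces in N, time in s.
With the tool pointing down it reaches from about 0.425 to 0.925 m from the base axis. Payload 6.8 kg.
Tool frame: the origin (TCP) lies on the front face of the gripper's body, between the roots of the fingers; the fingertips stand 73 mm ahead of it and the grasp point (between the pads) lies 54 mm ahead of it; y points along the fingers, x is the direction in which the jaws open and shut, and the axes are right-handed (so a half turn about y gives the same grasp; the last joint's range is limited). The gripper opens to 85 mm and grips with 20 to 120 N. Pads are 22 mm wide; open, the fingers measure 114 mm over their backs; the gripper's body (76 mm by 85 mm) begins 54 mm behind the grasp point. The pads swing forward as they close: fully open they stand 13 mm farther back than shut.
Start: joints at [63.363, 27.33, 1.283, 89.118, -0.659, 63.558, -4.761], TCP at [0.236, -0.633, 0.304] pointing down, gripper open.
Joint ranges: [-169.35, 169.35], [-19.33, 120.38], [-80.79, 83.38], [13.8, 139.57], [-78.32, 258.32], [9.67, 109.79], [-169.56, 169.56]. Speed limits (degrees/s): [136.94, 136.94, 180, 180, 180, 180, 180].

## Interface

Orientations are given as a 3x3 rotation matrix whose columns are the frame's x, y, z axes.
In Python, from workcell import ctrl, cams, ticket gives the robot as it stands. The module is installed in compiled form; this text tells all that it offers.
- The arm moves only by the tool jog_arm, never from a script. Its arguments are lists of equal length, an entry for each row: "claw": the opening, from -1 (shut) to 1 (fully open); "linear": the shift along the tool's x, y, z in m, a list of three; "yaw": the turn about the tool's y in degrees. In form: {"claw": [claw, ...], "linear": [[dx, dy, dz], ...], "yaw": [yaw, ...]}. A call has 1 to 12 rows; each row shifts and turns the commanded pose from where the row before left it, along the tool's axes as they then stand; what a row does not reach is not made up. A row lasts 1/8 s, in which the tool goes at most 62.5 mm and 10.7 degrees, less where a joint would pass 70% of its speed; a pose out of reach is approached as far as the arm can. A call is refused whole if a number of a shift passes 0.0625 or a number of a turn 10.7, either way. A call with a gripper value outside its range is refused whole. The fingers move at their own pace and stop on an object; "squeeze" is the grip in N (left out, the last holds). Time passes only in rows, so rows that do not move let the fingers close. It gives the time, the measured TCP pose, the force and the opening at its end, in the units of the state.
- ctrl.read_state(): the state, without advancing time (a new reading comes with each control period).
- cams.get_image(name): name is "side" or "top" or "wrist"; returns a dict with "pixels" (400x640x3 uint8, red, green, blue), "mtx" (3x3 intrinsics, pixels), "extrinsics" (4x4, takes a point from camera to world coordinates). Camera axes: x right, y up, looking along -z (the intrinsics and any distortion apply to the point x, -y, -z); pixel columns grow to the right and rows downward; lengths in m; the calibration is good to about 2 mm. A picture is of the moment at which its call begins. There is no depth.
- ticket.job_done(): hands the job in, once; it reports no verdict.
The state is a dict: "time": time; "qpos": joint angles; "qd": joint speeds; "tau": joint torques, N m; "ee_pos": TCP position; "tcp_rot": TCP orientation; "wrist_force": force on the tool from outside, world axes, zero at the start; "wrist_torque": the same for the moment, N m; "grip_width": finger opening in m.
Only numpy, scipy, OpenCV 4.12 (cv2) and the standard library are available. Lean on these libraries where they do the work, as an engineer would, in place of code of your own. Each camera call takes 0.05 s, during which the arm holds its last target. There are 200 camera calls.

## Working session

There is one attempt and no reset: what is moved stays moved. The work goes in short steps, Python scripts to look and compute and a tool call to move; the robot and the scene stay as the last step left them, time stands still between calls to the robot, and variables do not carry over. Pictures are saved under pics/ and viewed, about 8 in all and at most 12, crops included, and the job is handed in when it is done.

Besides the shell and the picture viewer there is one more tool, called as a command line: name --pt "numbers of a row" for each row, then --argument value for the rest. jog_arm: Moves the arm, as the interface text tells. Its arguments: {"type":"object","properties":{"claw":{"type":"array","items":{"type":"number"}},"linear":{"type":"array","items":{"type":"array","items":{"type":"number"}}},"yaw":{"type":"array","items":{"type":"number"}},"squeeze":{"type":"number"}},"required":["claw","linear","yaw"]}

```bash
mkdir -p pics; python3 - <<'E'
from workcell import ctrl,cams
import cv2,numpy as np,pickle
s=ctrl.read_state();print({k:np.round(v,4).tolist() for k,v in s.items()})
d={}
for n in ("top","side","wrist"):
    d[n]=cams.get_image(n);cv2.imwrite(f"pics/{n}0.png",d[n]["pixels"][:,:,::-1])
    print(n,{k:(np.round(v,4).tolist() if k!="pixels" else 0) for k,v in d[n].items()})
pickle.dump(d,open("d0.pkl","wb"))
E
```

```text
{'time': 0.0, 'qpos': [63.364, 27.3772, 1.2806, 89.1779, -0.6578, 63.5564, -4.76], 'qd': [-0.0665, -0.1424, -0.0151, -0.0038, 0.0499, -0.0568, -0.0136], 'tau': [0.0002, -59.6457, 1.6076, -28.1198, 0.0123, 0.0094, 0.0], 'ee_pos': [0.2356, -0.6321, 0.3029], 'tcp_rot': [[0.3493, -0.0008, 0.937], [-0.937, 0.0016, 0.3493], [-0.0018, -1.0, -0.0002]], 'wrist_force': [-0.5243, -0.228, 0.8734], 'wrist_torque': [0.0303, 0.0103, -0.0515], 'grip_width': 0.0855}
top {'pixels': 0, 'mtx': [[412.8558, 0.0, 321.6322], [0.0, 412.8558, 197.018], [0.0, 0.0, 1.0]], 'extrinsics': [[-0.0248, 0.9832, -0.1807, 0.3332], [-0.9997, -0.0249, 0.0015, -0.0045], [-0.003, 0.1807, 0.9835, 1.3952], [0.0, 0.0, 0.0, 1.0]]}
side {'pixels': 0, 'mtx': [[369.9541, 0.0, 319.4402], [0.0, 369.9541, 200.1035], [0.0, 0.0, 1.0]], 'extrinsics': [[0.9946, 0.0524, -0.0894, 0.4707], [-0.1024, 0.6273, -0.772, -0.8426], [0.0156, 0.777, 0.6293, 0.7833], [0.0, 0.0, 0.0, 1.0]]}
wrist {'pixels': 0, 'mtx': [[351.4996, 0.0, 315.2057], [0.0, 351.4996, 198.9485], [0.0, 0.0, 1.0]], 'extrinsics': [[0.3493, 0.9049, 0.2431, 0.2972], [-0.937, 0.3381, 0.0879, -0.6098], [-0.0027, -0.2585, 0.966, 0.3721], [0.0, 0.0, 0.0, 1.0]]}
```

View pics/top0.png

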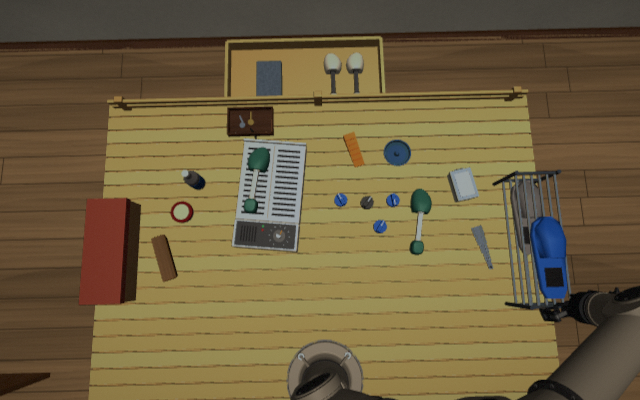

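View pics/side0.png

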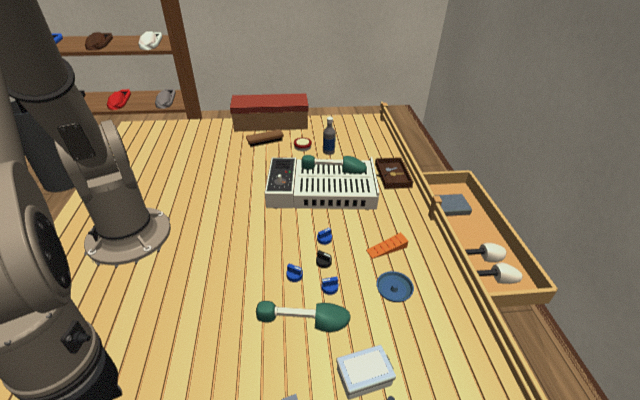

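The top view shows the dryer at (270,195) with the mate in its left bay, the loose tree at (420,222), the dark knob at (367,202) among blue look-alikes, and the spindle at about (278,236). I'll zoom in to measure them.

```bash
cat > h.py <<'E'
import numpy as np,cv2,pickle
def pix2w(c,uv,z):
    uv=np.atleast_2d(np.array(uv,float));K=c["mtx"];T=np.array(c["extrinsics"])
    r=np.c_[(uv[:,0]-K[0][2])/K[0][0],-(uv[:,1]-K[1][2])/K[1][1],-np.ones(len(uv))]@T[:3,:3].T
    z=np.broadcast_to(z,len(uv));return T[:3,3]+r*((z-T[2,3])/r[:,2])[:,None]
def w2pix(c,p):
    T=np.array(c["extrinsics"]);q=(np.atleast_2d(p)-T[:3,3])@T[:3,:3];K=c["mtx"]
    return np.c_[K[0][2]+K[0][0]*q[:,0]/-q[:,2],K[1][2]-K[1][1]*q[:,1]/-q[:,2]]
E
python3 - <<'E'
from h import *
d=pickle.load(open("d0.pkl","rb"));c=d["top"]
im=c["pixels"][130:260,230:440,::-1]
cv2.imwrite("pics/crop.png",cv2.resize(im,None,fx=3.8,fy=3.8,interpolation=cv2.INTER_CUBIC))
for n,uv,z in (("tree toe",(420,192),.02),("heel",(417,252),.02),("knob",(367,202),.03),("spindle",(278,236),.09),("mate",(256,184),.09),("deck cnrs",(246,141),.079),("",(306,145),.079),("",(234,246),.072),("",(297,250),.072)):
    print(n,pix2w(c,uv,z)[0].round(3))
E
```

```text
tree toe [ 0.595 -0.341  0.02 ]
heel [ 0.393 -0.317  0.02 ]
knob [ 0.563 -0.158  0.03 ]
spindle [0.451 0.134 0.09 ]
mate [0.621 0.205 0.09 ]
deck cnrs [0.771 0.24  0.079]
 [0.752 0.041 0.079]
 [0.425 0.277 0.072]
 [0.407 0.076 0.072]
```

View pics/crop.png

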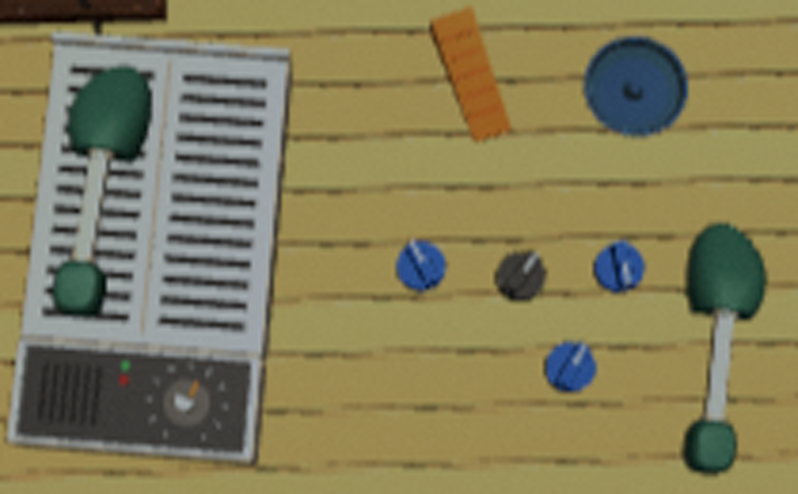

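The crop shows the loose tree's stem from (724,312) to (715,418) and the mate's stem from (98,150) to (84,260). The knob is at (521,275) with its pointer towards (537,253). The spindle is at (186,403) and its orange mark at (194,386).

```bash
cat >> h.py <<'E'
def ang(a,b): return np.degrees(np.arctan2(b[1]-a[1],b[0]-a[0]))
def plan(target,heading=None,s=None):
    """heading: world angle of tool x. prints yaw and the shift after the turn, tool axes"""
    if s is None:
        from workcell import ctrl; s=ctrl.read_state()
    R=np.array(s["tcp_rot"]);h=np.degrees(np.arctan2(R[1,0],R[0,0]))
    y=0 if heading is None else (h-heading+180)%360-180
    a=np.radians(y);Ry=np.array([[np.cos(a),0,np.sin(a)],[0,1,0],[-np.sin(a),0,np.cos(a)]])
    d=np.array(target)-s["ee_pos"]
    print("head %.2f yaw %.2f shift"%(h,y),((R@Ry).T@d).round(4),"t",round(s["time"],2),"F",np.round(s["wrist_force"],1),"w",round(s["grip_width"],4),"tcp",np.round(s["ee_pos"],4))
E
python3 - <<'E'
from h import *
d=pickle.load(open("d0.pkl","rb"));c=d["top"]
f=lambda l,z:pix2w(c,np.array(l)/3.8+[230,130],z)
t=f([(724,312),(715,418)],.03);m=f([(98,150),(84,260)],.095)
k=f([(521,275),(537,253)],.034);s=f([(186,403)],.096);o=f([(194,386)],.073);sb=f([(186,403)],.073)
print("tree",t.mean(0),ang(t[1],t[0]));print("mate",m.mean(0),ang(m[1],m[0]))
print("knob",k,ang(*k));print("spindle",s)
e=f([(22,340),(55,40)],.07);print("edge",ang(*e));e=f([(255,462),(290,55)],.07);print(ang(*e))
h=ang(t[1],t[0])-90
plan(np.r_[t.mean(0)[:2],.2],h)
E
```

```text
tree [ 0.47830283 -0.3281817   0.03      ] -8.672273642520627
mate [0.62080436 0.2104587  0.095     ] -6.83874559031357
knob [[ 0.56134453 -0.15809831  0.034     ]
 [ 0.58065426 -0.17308027  0.034     ]] -37.807040865751475
spindle [[0.45056471 0.13085245 0.096     ]]
edge -5.522461012758307
-5.7601158990653465
head -69.56 yaw 29.12 shift [-0.337   0.1034  0.1941] t 0.15 F [-0.4  0.9 -0.1] w 0.0854 tcp [ 0.2356 -0.6322  0.3031]
```

jog_arm --claw '[1,1,1,1,1,1,1,1,1,1,1,1]' --pt "0 0 0" --pt "0 0 0" --pt "0 0 0" --pt "-0.048 0 0.028" --pt "-0.048 0 0.028" --pt "-0.048 0 0.028" --pt "-0.048 0 0.028" --pt "-0.048 0 0.028" --pt "-0.048 0 0.028" --pt "-0.048 0.02 0.026" --pt "0 0.04 0" --pt "0 0.04 0" --yaw '[9.7,9.7,9.7,0,0,0,0,0,0,0,0,0]'

```text
time: 1.65
ee_pos: [0.4788, -0.3286, 0.2029]
tcp_rot: [[-0.148, 0.001, 0.989], [-0.989, -0.0, -0.148], [0.0, -1.0, 0.001]]
wrist_force: [-0.1, -0.5, -0.4]
grip_width: 0.0854
```

jog_arm --claw '[1,1]' --pt "0 0 0" --pt "0 0 0" --yaw '[0,0]'

```text
time: 1.9
ee_pos: [0.4787, -0.3301, 0.2052]
tcp_rot: [[-0.151, 0.001, 0.989], [-0.989, -0.001, -0.151], [0.001, -1.0, 0.001]]
wrist_force: [0.1, 0.2, 0.5]
grip_width: 0.0855
```

```bash
python3 - <<'E'
from h import *
from workcell import cams,ctrl
c=cams.get_image("wrist");pickle.dump(c,open("w1.pkl","wb"));cv2.imwrite("pics/w1.png",c["pixels"][:,:,::-1])
plan([0.4783,-0.3282,0.2])
print(w2pix(c,[[0.4783,-0.3282,0.03]]))
E
```

```text
head -98.69 yaw 0.00 shift [-0.002   0.0057 -0.001 ] t 1.95 F [ 0.7 -0.5  0.7] w 0.0855 tcp [ 0.4789 -0.3303  0.2057]
[[312.44336431 200.40238368]]
```

View pics/w1.png

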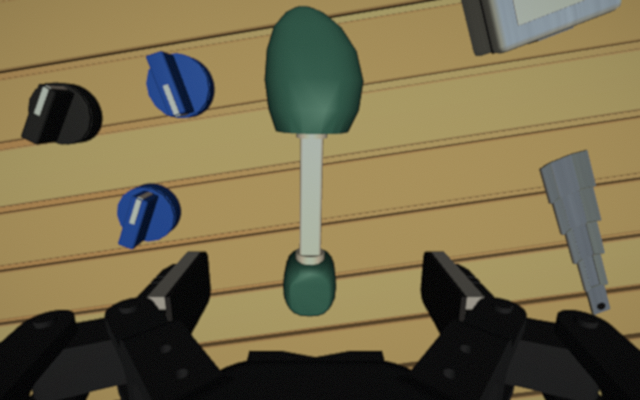

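The wrist view shows the stem running from (312,134) to (310,255), nearly vertical in the image, so it is aligned with the jaws.

```bash
python3 - <<'E'
from h import *
c=pickle.load(open("w1.pkl","rb"))
t=pix2w(c,[(312,134),(310.5,253)],.03);m=t.mean(0);print(t,ang(t[1],t[0]),np.linalg.norm(t[1]-t[0]))
# width-based mid-line by brightness
g=c["pixels"].astype(float)
for r in (150,180,210,235):
    row=g[r,270:360]; sel=np.where((row[:,2]>120)&(abs(row[:,0]-row[:,2])<35))[0]+270; print(r,sel.min(),sel.max())
e=pix2w(c,[(306,7),(309,316)],[.02,.02]);print(e)
plan(np.r_[m[:2],.077],ang(t[1],t[0])-90)
E
```

```text
[[ 0.52496573 -0.33511535  0.03      ]
 [ 0.43811775 -0.32050519  0.03      ]] -9.549277330396981 0.08806832259310737
150 301 321
180 301 321
210 301 320
235 300 319
[[ 0.60572863 -0.34358354  0.02      ]
 [ 0.37878666 -0.30985607  0.02      ]]
head -98.69 yaw 0.86 shift [-0.003   0.1287  0.0018] t 1.95 F [ 0.7 -0.5  0.7] w 0.0855 tcp [ 0.4789 -0.3303  0.2057]
```

jog_arm --claw '[1,1,1,1,1,1,1]' --pt "-0.003 0.02 0.002" --pt "0 0.03 0" --pt "0 0.03 0" --pt "0 0.03 0" --pt "0 0.017 0" --pt "0 0 0" --pt "0 0 0" --yaw '[0.9,0,0,0,0,0,0]'

```text
time: 2.82
ee_pos: [0.4814, -0.3275, 0.0783]
tcp_rot: [[-0.166, 0.002, 0.986], [-0.986, -0.001, -0.166], [0.001, -1.0, 0.002]]
wrist_force: [0.3, -0.5, 0.1]
grip_width: 0.0854
```

jog_arm --claw '[-1,-1,-1,-1,-1,-1,-1,-1]' --pt "0 0 0" --pt "0 0 0" --pt "0 0 0" --pt "0 0 0" --pt "0 0 0" --pt "0 0 0" --pt "0 0 0" --pt "0 0 0" --yaw '[0,0,0,0,0,0,0,0]' --squeeze 40

```text
time: 3.82
ee_pos: [0.4807, -0.327, 0.0771]
tcp_rot: [[-0.166, 0.0, 0.986], [-0.986, -0.0, -0.166], [0.0, -1.0, 0.0]]
wrist_force: [-0.5, 0.1, 5.9]
grip_width: 0.0151
```

jog_arm --claw '[-1,-1,-1,-1,-1,-1,-1]' --pt "0 -0.005 0" --pt "0 -0.02 0" --pt "0 -0.04 0" --pt "0 -0.045 0" --pt "0 -0.045 0" --pt "0 -0.02 0" --pt "0 0 0" --yaw '[0,0,0,0,-1.3,-1.4,0]'

```text
time: 4.7
ee_pos: [0.4812, -0.3273, 0.2546]
tcp_rot: [[-0.12, 0.004, 0.993], [-0.993, -0.002, -0.12], [0.002, -1.0, 0.004]]
wrist_force: [0.4, -0.1, -2.0]
grip_width: 0.0151
```

```bash
python3 - <<'E'
from h import *
plan([.610,.121,.25],-96.84)
E
```

```text
head -96.88 yaw -0.04 shift [-0.4604  0.0041  0.0744] t 4.7 F [ 0.4 -0.1 -2. ] w 0.0151 tcp [ 0.4812 -0.3273  0.2546]
```

jog_arm --claw '[-1,-1,-1,-1,-1,-1,-1,-1,-1,-1,-1,-1]' --pt "-0.02 0 0.004" --pt "-0.04 0 0.007" --pt "-0.044 0 0.007" --pt "-0.044 0 0.007" --pt "-0.044 0 0.007" --pt "-0.044 0 0.007" --pt "-0.044 0 0.007" --pt "-0.044 0 0.007" --pt "-0.044 0 0.007" --pt "-0.044 0 0.007" --pt "-0.03 0 0.005" --pt "-0.018 0 0.002" --yaw '[0,0,0,0,0,0,0,0,0,0,0,0]'

```text
time: 6.2
ee_pos: [0.6084, 0.1228, 0.2507]
tcp_rot: [[-0.118, -0.002, 0.993], [-0.993, -0.0, -0.118], [0.0, -1.0, -0.002]]
wrist_force: [-0.1, 0.4, -1.0]
grip_width: 0.0152
```

jog_arm --claw '[-1,-1,-1]' --pt "0 0 0" --pt "0 0 0" --pt "0 0 0" --yaw '[0,0,0]'

```text
time: 6.58
ee_pos: [0.6089, 0.1191, 0.2519]
tcp_rot: [[-0.122, -0.0, 0.993], [-0.993, -0.001, -0.122], [0.001, -1.0, -0.0]]
wrist_force: [-0.7, 0.0, -1.3]
grip_width: 0.0153
```

```bash
python3 - <<'E'
from h import *
from workcell import cams,ctrl
c=cams.get_image("wrist");pickle.dump(c,open("w2.pkl","wb"));cv2.imwrite("pics/w2.png",c["pixels"][:,:,::-1])
plan([.61,.121,.25])
E
```

```text
head -96.98 yaw 0.00 shift [-0.0017  0.0019  0.0009] t 6.62 F [ 0.1 -0.3 -1.9] w 0.0152 tcp [0.6089 0.1194 0.2519]
```

View pics/w2.png

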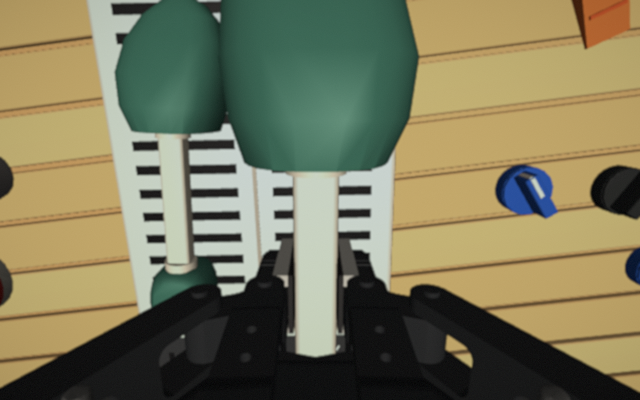

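The wrist view shows the mate's stem from about (173,134) to (180,265) and the held stem starting at (316,172). I'll zoom in for finer edges.

```bash
python3 - <<'E'
from h import *
c=pickle.load(open("w2.pkl","rb"))
cv2.imwrite("pics/w2c.png",cv2.resize(c["pixels"][115:285,110:380,::-1],None,fx=2.9,fy=2.9,interpolation=cv2.INTER_CUBIC))
E
```

```text
(no output)
```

View pics/w2c.png

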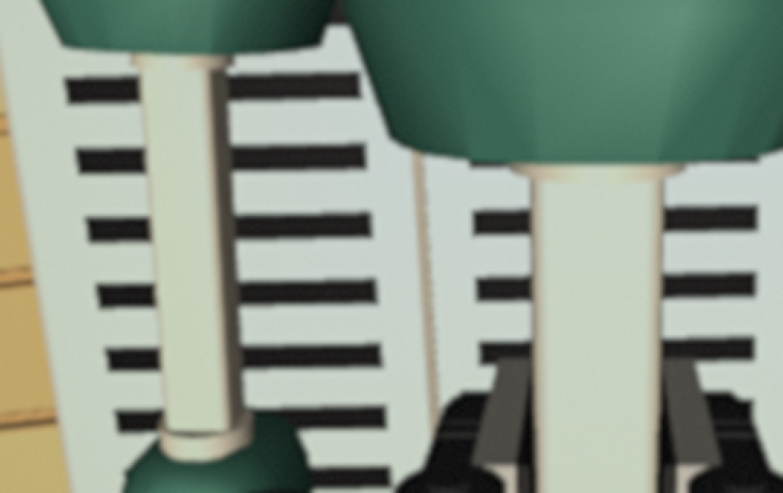

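The crop shows the mate's stem top centreline from (175,68) to (200,430), and the held stem's front collar at (598,180).

```bash
python3 - <<'E'
from h import *
c=pickle.load(open("w2.pkl","rb"))
f=lambda l,z:pix2w(c,np.array(l)/2.9+[110,115],z)
m=f([(175,68),(200,430)],.095);a=ang(m[1],m[0]);print(m,a,np.linalg.norm(m[1]-m[0]),m.mean(0))
h=f([(598,180),(598,480)],.2519-.077+.03);print("held",h,ang(h[1],h[0]))
# deck divider / slots check
q=f([(416,160),(435,400)],.065);print("divider",ang(q[1],q[0]))
u=np.array([np.cos(np.radians(a)),np.sin(np.radians(a))]);n=np.array([u[1],-u[0]])
tcp=np.array([.6089,.1194]);print("front along axis mate-held",(m[0,:2]-h[0,:2])@u,"lateral",(h[0,:2]-m[0,:2])@n, "tcp->held front",(h[0,:2]-tcp)@u)
d=pickle.load(open("d0.pkl","rb"))["top"]
E
```

```text
[[0.66472908 0.2048376  0.095     ]
 [0.57930223 0.21853841 0.095     ]] -9.11153798443534 0.0865185454148856 [0.62201566 0.211688   0.095     ]
held [[0.65070014 0.11340006 0.2049    ]
 [0.61257268 0.11805182 0.2049    ]] -6.956025278837821
divider -5.127642509842297
front along axis mate-held -0.0006278434340327395 lateral 0.09250535613958566 tcp->held front 0.042222837552423224
```

```bash
python3 - <<'E'
from h import *
c=pickle.load(open("w2.pkl","rb"));g=cv2.cvtColor(c["pixels"],cv2.COLOR_RGB2GRAY).astype(float)
def edges(rows,x0,x1,sign):
    out=[]
    for r in rows:
        # mean of rows around slot centre
        d=np.diff(g[r,x0:x1])*sign; i=d.argmax()
        if d[i]>12 and 0<i<len(d)-1:
            o=.5*(d[i-1]-d[i+1])/(d[i-1]-2*d[i]+d[i+1]+1e-9); out.append((x0+i+.5+o,r))
    return np.array(out)
rows=[int(round(115+y/2.9)) for y in (88,157,228,294,356,420)]
def rep(name,e,z):
    w=pix2w(c,e,z);p=np.polyfit(w[:,0],w[:,1],1);print(name,len(e),np.degrees(np.arctan(p[0])),"y@.62",np.polyval(p,.62),"res",np.abs(w[:,1]-np.polyval(p,w[:,0])).max())
rep("L top",edges(rows,150,172,1),.095)      # slot->stem
rep("R bot",edges(rows,184,200,-1),.081)
# slots' left / right ends
for n,x0,x1,s in (("slot left ends",125,156,-1),("slot right ends",225,250,1),):
    rep(n,edges(rows,x0,x1,s),.065)
# top camera: green mask centroid heel/toe of mate & held
d=pickle.load(open("d0.pkl","rb"))["top"];im=d["pixels"].astype(int)
mk=((im[:,:,1]-im[:,:,0]>18)).astype(np.uint8)
n,l,st,ce=cv2.connectedComponentsWithStats(mk)
for i in range(1,n):
    if st[i,4]>60: print(ce[i].round(2),st[i],pix2w(d,ce[i],.025 if ce[i][0]>350 else .09)[0].round(4))
E
```

```text
L top 6 -9.309066005849752 y@.62 0.2206761191091161 res 0.00016741546780196792
R bot 4 -12.492928166987316 y@.62 0.20838667322985213 res 0.0010717556189529243
slot left ends 6 -5.905959237010052 y@.62 0.24997153776327985 res 0.0001443682769395882
slot right ends 6 -5.994641146861877 y@.62 0.17632764364476597 res 8.001622929346142e-05
[396.51 153.21] [384 142  25  23 420] [ 0.7317 -0.2679  0.025 ]
[258.72 158.82] [248 148  21  23 372] [0.7053 0.1961 0.09  ]
[420.83 200.98] [412 189  19  24 358] [ 0.563  -0.3401  0.025 ]
[340.5  199.61] [335 194  12  12 112] [ 0.5631 -0.0668  0.09  ]
[392.57 199.62] [387 194  12  12 104] [ 0.5701 -0.2453  0.025 ]
[249.98 205.02] [244 199  13  14 141] [0.5528 0.2237 0.09  ]
[549.19 252.67] [ 531  217   36   81 1976] [ 0.3801 -0.7498  0.025 ]
[379.73 226.07] [374 220  13  13 116] [ 0.4818 -0.1976  0.025 ]
[416.89 247.04] [411 241  12  13 132] [ 0.4094 -0.3165  0.025 ]
```

```bash
python3 - <<'E'
from h import *
plan([.6083,.1209,.152],-99.2)
E
```

```text
head -96.98 yaw 2.22 shift [-0.0014  0.0999 -0.0009] t 6.62 F [ 0.1 -0.3 -1.9] w 0.0152 tcp [0.6089 0.1194 0.2519]
```

jog_arm --claw '[-1,-1,-1,-1,-1,-1,-1,-1]' --pt "0 0 0" --pt "-0.0014 0.02 -0.0009" --pt "0 0.03 0" --pt "0 0.03 0" --pt "0 0.015 0" --pt "0 0.005 0" --pt "0 0 0" --pt "0 0 0" --yaw '[2.2,0,0,0,0,0,0,0]'

```text
time: 7.62
ee_pos: [0.609, 0.1227, 0.1531]
tcp_rot: [[-0.158, 0.002, 0.988], [-0.988, 0.001, -0.158], [-0.001, -1.0, 0.002]]
wrist_force: [-0.8, -0.6, -0.2]
grip_width: 0.0151
```

```bash
python3 - <<'E'
from h import *
plan([.6083,.1209,.142],-99.2)
E
```

```text
head -99.07 yaw 0.13 shift [ 0.0019  0.0111 -0.0004] t 7.62 F [-0.8 -0.6 -0.2] w 0.0151 tcp [0.609  0.1227 0.1531]
```

jog_arm --claw '[-1,-1,-1,-1,-1,-1]' --pt "0.001 0.003 0" --pt "0.001 0.003 0" --pt "0 0.002 0" --pt "0 0.001 0" --pt "0 0.001 0" --pt "0 0 0" --yaw '[0,0,0,0,0,0]'

```text
time: 8.38
ee_pos: [0.608, 0.1206, 0.1422]
tcp_rot: [[-0.157, 0.0, 0.988], [-0.988, -0.0, -0.157], [0.0, -1.0, 0.0]]
wrist_force: [-1.7, -0.5, 2.5]
grip_width: 0.0155
```

jog_arm --claw '[-1,-1,-1,-1]' --pt "0 0.001 0" --pt "0 0 0" --pt "0 0 0" --pt "0 0 0" --yaw '[0,0,0,0]'

```text
time: 8.88
ee_pos: [0.608, 0.1206, 0.1421]
tcp_rot: [[-0.157, 0.0, 0.988], [-0.988, -0.0, -0.157], [0.0, -1.0, 0.0]]
wrist_force: [-4.7, -1.1, 10.0]
grip_width: 0.0151
```

jog_arm --claw '[-1,-1,-0.6,-0.3,0,0.2,0.2,0.2]' --pt "0 -0.0007 0" --pt "0 0 0" --pt "0 0 0" --pt "0 0 0" --pt "0 0 0" --pt "0 0 0" --pt "0 0 0" --pt "0 0 0" --yaw '[0,0,0,0,0,0,0,0]'

```text
time: 9.88
ee_pos: [0.608, 0.1206, 0.1416]
tcp_rot: [[-0.157, 0.0, 0.988], [-0.988, 0.0, -0.157], [-0.0, -1.0, 0.0]]
wrist_force: [-0.1, -0.3, -0.8]
grip_width: 0.0513
```

jog_arm --claw '[0.2,0.2,0.2,0.2,0.2,0.2,0.2]' --pt "0 -0.01 0" --pt "0 -0.03 0" --pt "0 -0.04 0" --pt "0 -0.04 0" --pt "0 -0.01 0" --pt "0 0 0" --pt "0 0 0" --yaw '[0,0,0,0,0,0,0]'

```text
time: 10.75
ee_pos: [0.6072, 0.1204, 0.2702]
tcp_rot: [[-0.157, -0.002, 0.988], [-0.988, -0.001, -0.157], [0.001, -1.0, -0.002]]
wrist_force: [0.6, 0.2, 1.0]
grip_width: 0.0509
```

```bash
python3 - <<'E'
from h import *
from workcell import cams,ctrl
c=cams.get_image("wrist");pickle.dump(c,open("w3.pkl","wb"));cv2.imwrite("pics/w3.png",c["pixels"][:,:,::-1])
plan([.561,-.158,.22],-37.8-90);plan([.561,-.158,.22],-37.8+90)
E
```

```text
head -99.06 yaw 28.74 shift [0.2481 0.0504 0.1341] t 10.8 F [ 0.1 -0.   0.2] w 0.0513 tcp [0.6072 0.1203 0.27  ]
head -99.06 yaw -151.26 shift [-0.2481  0.0504 -0.1341] t 10.8 F [ 0.1 -0.   0.2] w 0.0513 tcp [0.6072 0.1203 0.27  ]
```

View pics/w3.png

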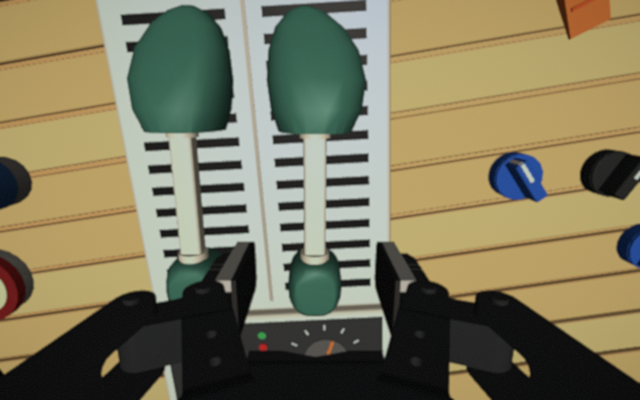

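The wrist view shows both trees parallel with toes level: toes at rows ~6, front collars at (183,134) and (316,134). Next is the knob.

jog_arm --claw '[0.2,0.2,0.2,0.2,0.2,0.2,0.2,0.2,0.2,0.2,0.2,0.2]' --pt "0 0 0" --pt "0 0 0" --pt "0 0 0" --pt "0.035 0 0.019" --pt "0.035 0 0.019" --pt "0.035 0 0.019" --pt "0.035 0 0.019" --pt "0.035 0 0.019" --pt "0.035 0 0.019" --pt "0.038 0.02 0.02" --pt "0 0.04 0" --pt "0 0 0" --yaw '[9.6,9.6,9.5,0,0,0,0,0,0,0,0,0]'

```text
time: 12.3
ee_pos: [0.5596, -0.1573, 0.208]
tcp_rot: [[-0.613, -0.008, 0.79], [-0.79, 0.001, -0.613], [0.004, -1.0, -0.007]]
wrist_force: [-0.3, 0.4, 0.2]
grip_width: 0.0509
```

jog_arm --claw '[0.2,0.2]' --pt "0 0 0" --pt "0 0 0" --yaw '[0,0]'

```text
time: 12.55
ee_pos: [0.5631, -0.157, 0.213]
tcp_rot: [[-0.611, 0.002, 0.791], [-0.791, -0.0, -0.611], [-0.001, -1.0, 0.002]]
wrist_force: [0.5, 0.7, 0.7]
grip_width: 0.0515
```

```bash
python3 - <<'E'
from h import *
from workcell import cams,ctrl
c=cams.get_image("wrist");pickle.dump(c,open("w4.pkl","wb"))
cv2.imwrite("pics/w4.png",cv2.resize(c["pixels"][100:320,190:450,::-1],None,fx=2.7,fy=2.7,interpolation=cv2.INTER_CUBIC))
plan([.561,-.158,.21])
w=pickle.load(open("w3.pkl","rb"))
for l in ([(183.5,134),(191,255)],[(316,134),(314,257)]):
    t=pix2w(w,l,.095);print(t.round(4),ang(t[1],t[0]))
E
```

```text
head -127.70 yaw 0.00 shift [ 0.0019  0.003  -0.001 ] t 12.6 F [ 0.8  0.7 -0.1] w 0.0511 tcp [ 0.563  -0.1571  0.213 ]
[[0.6668 0.202  0.095 ]
 [0.5786 0.2192 0.095 ]] -11.05649100841175
[[0.6525 0.1123 0.095 ]
 [0.5624 0.1281 0.095 ]] -9.964732798616708
```

View pics/w4.png

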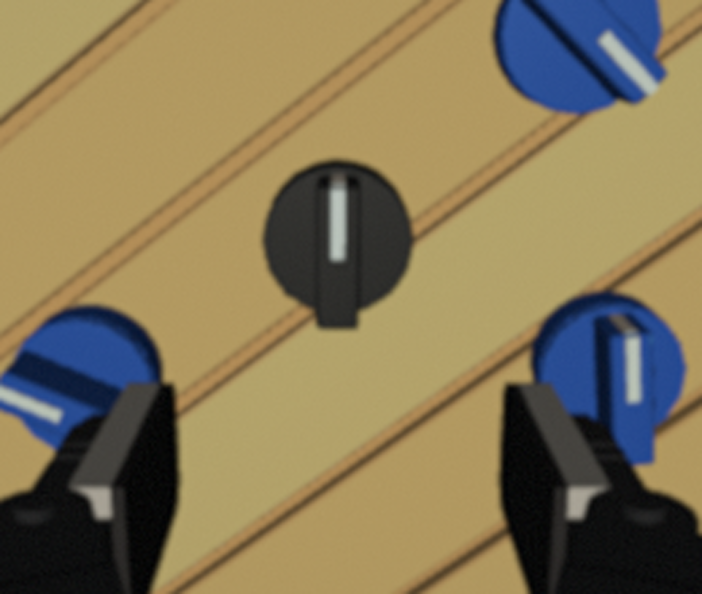

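The view shows the dark knob with its skirt centre at crop (338,237). The bar and pointer are vertical in the image, so they are aligned with the jaws.

```bash
python3 - <<'E'
from h import *
c=pickle.load(open("w4.pkl","rb"))
f=lambda l,z:pix2w(c,np.array(l)/2.7+[190,100],z)
k=f([(338,238)],.015);b=f([(338.5,181),(338,320)],.037);print(k,b,b.mean(0),ang(b[1],b[0]))
a=f([(264,240),(411,238)],.017);print(np.linalg.norm(a[0]-a[1]),a.mean(0))
plan(np.r_[(k[0,:2]+b.mean(0)[:2])/2,.094],ang(b[1],b[0])-90)
E
```

```text
[[ 0.56583251 -0.15864375  0.015     ]] [[ 0.5818877  -0.17124869  0.037     ]
 [ 0.55179866 -0.14783906  0.037     ]] [ 0.56684318 -0.15954387  0.037     ] -37.883342505991955
0.0421887190708177 [ 0.56605969 -0.15863118  0.017     ]
head -127.70 yaw 0.19 shift [-0.0003  0.119   0.0036] t 12.6 F [ 0.8  0.7 -0.1] w 0.0511 tcp [ 0.563  -0.1571  0.213 ]
```

jog_arm --claw '[0.2,0.2,0.2,0.2,0.2,0.2,0.2,0.2]' --pt "0 0.02 0.0035" --pt "0 0.03 0" --pt "0 0.03 0" --pt "0 0.025 0" --pt "0 0.01 0" --pt "0 0.004 0" --pt "0 0 0" --pt "0 0 0" --yaw '[0,0,0,0,0,0,0,0]'

```text
time: 13.6
ee_pos: [0.5654, -0.1599, 0.0935]
tcp_rot: [[-0.612, 0.002, 0.791], [-0.791, -0.0, -0.612], [-0.001, -1.0, 0.001]]
wrist_force: [0.3, 0.2, 0.3]
grip_width: 0.0512
```

jog_arm --claw '[-0.2,-0.4,-0.6,-1,-1,-1,-1]' --pt "0 0 0" --pt "0 0 0" --pt "0 0 0" --pt "0 0 0" --pt "0 0 0" --pt "0 0 0" --pt "0 0 0" --yaw '[0,0,0,0,0,0,0]' --squeeze 60

```text
time: 14.48
ee_pos: [0.5651, -0.1598, 0.0929]
tcp_rot: [[-0.612, 0.001, 0.791], [-0.791, -0.0, -0.612], [-0.0, -1.0, 0.0]]
wrist_force: [-0.8, 0.9, 4.7]
grip_width: 0.0103
```

jog_arm --claw '[-1,-1,-1,-1,-1,-1]' --pt "0 -0.01 0" --pt "0 -0.03 0" --pt "0 -0.04 0" --pt "0 -0.04 0" --pt "0 -0.035 0" --pt "0 0 0" --yaw '[0,0,0,0,0,0]'

```text
time: 15.22
ee_pos: [0.5661, -0.1601, 0.2509]
tcp_rot: [[-0.612, 0.006, 0.79], [-0.79, -0.001, -0.613], [-0.003, -1.0, 0.005]]
wrist_force: [0.1, 0.3, -0.5]
grip_width: 0.0106
```

```bash
python3 - <<'E'
from h import *
plan([.478,.198,.25])
E
```

```text
head -127.77 yaw 0.00 shift [-0.2291  0.     -0.289 ] t 15.22 F [ 0.1  0.3 -0.5] w 0.0106 tcp [ 0.5661 -0.1601  0.2509]
```

jog_arm --claw '[-1,-1,-1,-1,-1,-1,-1,-1,-1,-1,-1,-1]' --pt "-0.015 0 -0.019" --pt "-0.028 0 -0.035" --pt "-0.028 0 -0.035" --pt "-0.028 0 -0.035" --pt "-0.028 0 -0.035" --pt "-0.028 0 -0.035" --pt "-0.028 0 -0.035" --pt "-0.026 0 -0.033" --pt "-0.014 0 -0.018" --pt "-0.006 0 -0.008" --pt "0 0 0" --pt "0 0 0" --yaw '[0,0,0,0,0,0,0,0,0,0,0,0]'

```text
time: 16.73
ee_pos: [0.4777, 0.1962, 0.2473]
tcp_rot: [[-0.614, -0.0, 0.789], [-0.789, -0.001, -0.614], [0.001, -1.0, 0.0]]
wrist_force: [0.4, 0.5, -0.5]
grip_width: 0.0103
```

```bash
python3 - <<'E'
from h import *
from workcell import cams,ctrl
c=cams.get_image("wrist");pickle.dump(c,open("w5.pkl","wb"))
plan([.478,.198,.25])
p=w2pix(c,[[.4506,.131,.096]])[0];print(p)
x,y=np.clip(p.astype(int)-[200,150],0,[240,100]);print(x,y)
cv2.imwrite("pics/w5.png",cv2.resize(c["pixels"][y:y+300,x:x+400,::-1],None,fx=2,fy=2,interpolation=cv2.INTER_CUBIC))
E
```

```text
head -127.88 yaw 0.00 shift [-0.0016 -0.0026 -0.0009] t 16.77 F [ 0.3  0.4 -0.3] w 0.0105 tcp [0.4777 0.1962 0.2474]
[421.44297957 180.78662498]
221 30
```

View pics/w5.png

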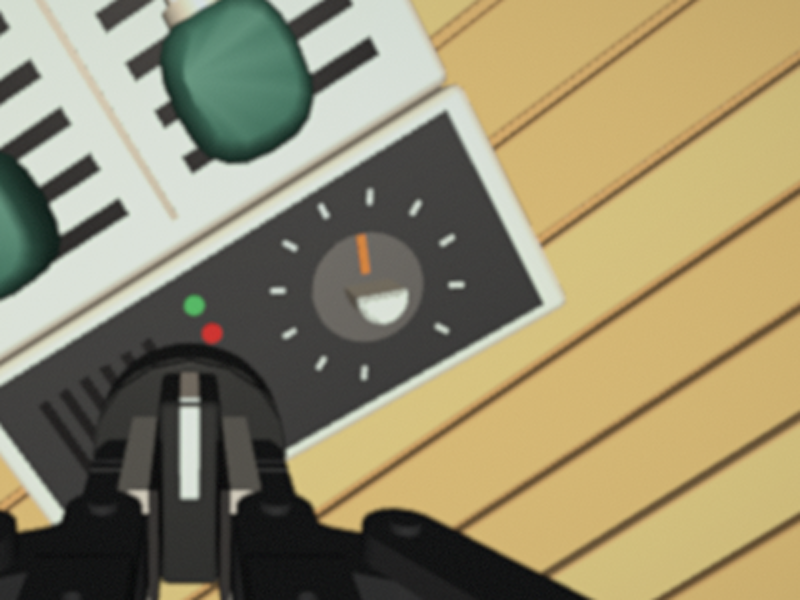

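The view shows the D spindle's top with its flat edge from (358,297) to (409,288) and arc bottom at (385,325). The dial plate centre is (368,287), and the orange mark runs from (366,273) to (361,236).

```bash
python3 - <<'E'
from h import *
c=pickle.load(open("w5.pkl","rb"))
f=lambda l,z:pix2w(c,np.array(l)/2+[221,30],z)
ch=f([(358,297),(409,288)],.096);print("chord",np.linalg.norm(ch[1]-ch[0]),"normal ang",ang(ch[0],ch[1])+90)
a=np.radians(ang(ch[0],ch[1])+90);n=np.array([np.cos(a),np.sin(a)]);print("axis from chord",ch.mean(0)[:2]-.002*n)
arc=f([(386,325)],.096)[0,:2];print("arc->axis",arc+.008*n, "chord-arc depth",(ch.mean(0)[:2]-arc)@n)
o=f([(366.5,273),(361.5,236)],.073);print("orange",ang(*o))
p=f([(368,287)],.073);print("plate c",p)
l=f([(313,287),(423,287)],.073);print("plate dia",np.linalg.norm(l[1]-l[0]))
im=c["pixels"].astype(int);m=(im[:,:,0]-im[:,:,2]>60)&(im[:,:,0]>150);m[:140]=0;m[175:]=0;m[:,:390]=0;m[:,:][:,415:]=0
v,u=np.nonzero(m);print(len(u));w=pix2w(c,np.c_[u,v],.073)[:,:2];cc=w.mean(0);_,_,V=np.linalg.svd(w-cc);print("orange pca",np.degrees(np.arctan2(V[0,1],V[0,0])),"c",cc,"ang from plate c",ang(p[0],cc))
# spindle top blob
g=cv2.cvtColor(c["pixels"],cv2.COLOR_RGB2GRAY);b=(g>165);b[:168]=0;b[195:]=0;b[:,:395]=0;b[:,428:]=0
v,u=np.nonzero(b);w=pix2w(c,np.c_[u,v],.096)[:,:2];print("blob",len(u),w.mean(0))
# knob in hand: white pointer line
q=pix2w(c,np.array([(189,402),(190,498)])/2+[221,30],.247-.093+.037);print("pointer",ang(q[1],q[0]))
E
```

```text
chord 0.016338764979943875 normal ang -27.569326591925986
axis from chord [0.45471911 0.13468678]
arc->axis [0.45417201 0.13536396] chord-arc depth 0.010798382614498463
orange -26.594260267266424
plate c [[0.45384655 0.13463374 0.073     ]]
plate dia 0.03870842386060663
100
orange pca 153.5236450635211 c [0.46497992 0.12945871] ang from plate c -24.93004721645897
blob 289 [0.4528519  0.13617008]
pointer -37.293039386748056
```

jog_arm --claw '[-1,-1,-1,-1]' --pt "0 0 0" --pt "0 0 0" --pt "0 0 0" --pt "0 0 0" --yaw '[-5.6,-5.6,0,0]'

```text
time: 17.27
ee_pos: [0.4776, 0.1971, 0.2476]
tcp_rot: [[-0.45, 0.0, 0.893], [-0.893, -0.0, -0.45], [0.0, -1.0, 0.0]]
wrist_force: [-0.2, 0.0, -0.6]
grip_width: 0.0101
```

```bash
python3 - <<'E'
from h import *
plan([.4544,.1351,.2],-116.6)
E
```

```text
head -116.72 yaw -0.12 shift [0.0658 0.0476 0.007 ] t 17.27 F [-0.2  0.  -0.6] w 0.0101 tcp [0.4776 0.1971 0.2476]
```

jog_arm --claw '[-1,-1,-1,-1,-1,-1,-1,-1]' --pt "0.02 0.005 0.002" --pt "0.025 0.01 0.003" --pt "0.015 0.015 0.002" --pt "0.006 0.01 0" --pt "0 0.007 0" --pt "0 0 0" --pt "0 0 0" --pt "0 0 0" --yaw '[0,0,0,0,0,0,0,0]'

```text
time: 18.27
ee_pos: [0.4544, 0.136, 0.2009]
tcp_rot: [[-0.447, 0.001, 0.895], [-0.895, 0.0, -0.447], [-0.001, -1.0, 0.001]]
wrist_force: [0.2, 0.2, 0.5]
grip_width: 0.0107
```

```bash
python3 - <<'E'
from h import *
from workcell import cams,ctrl
plan([.4544,.1351,.19],-116.6)
c=cams.get_image("wrist");pickle.dump(c,open("w6.pkl","wb"))
cv2.imwrite("pics/w6.png",cv2.resize(c["pixels"][80:330,180:450,::-1],None,fx=2.4,fy=2.4,interpolation=cv2.INTER_CUBIC))
E
```

```text
head -116.53 yaw 0.07 shift [0.0008 0.0109 0.0004] t 18.27 F [0.2 0.2 0.5] w 0.0107 tcp [0.4544 0.136  0.2009]
```

View pics/w6.png

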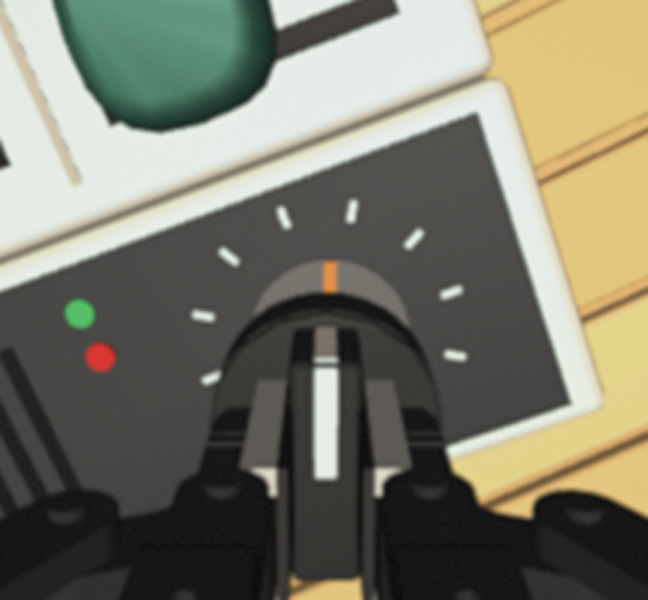

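The view shows the orange mark vertical at x=330 and the knob centred at x≈327, so it is about 1 mm off in tool x. I'll use the dial plate's far edge at (330,260) to check tool z.

```bash
python3 - <<'E'
from h import *
from workcell import ctrl
c=pickle.load(open("w6.pkl","rb"));s=ctrl.read_state();R=np.array(s["tcp_rot"])
f=lambda l,z:pix2w(c,np.array(l)/2.4+[180,80],z)
t=f([(330,261),(330.5,290)],.073)
print("tool-frame plate edge, orange",(t-s["ee_pos"])@R, ang(t[1],t[0]))
zk=s["ee_pos"][2]-.093
k=f([(327,294),(213,385),(442,385)],zk+.017)   # skirt front edge top
print("skirt front (22mm expected)",(k-s["ee_pos"])@R)
c5=pickle.load(open("w5.pkl","rb"));g=pix2w(c5,np.array([(362,233),(367,342),(313,287),(423,287)])/2+[221,30],.073);print(g[:2].mean(0),g[2:].mean(0),np.linalg.norm(g[0]-g[1]))
E
```

```text
tool-frame plate edge, orange [[0.00118038 0.12792052 0.01896655]
 [0.00131487 0.12791695 0.01175129]] -25.469336498625545
skirt front (22mm expected) [[ 0.00032147  0.07601202  0.02522335]
 [-0.02063818  0.07601651  0.00783451]
 [ 0.02149199  0.07599059  0.00785707]]
[0.45411423 0.13591574 0.073     ] [0.4538457  0.13463265 0.073     ] 0.039210349693641226
```

jog_arm --claw '[-1,-1,-1,-1,-1,-1,-1]' --pt "0.001 0.003 0" --pt "0 0.003 0" --pt "0 0.003 0" --pt "0 0.002 0" --pt "0 0.001 0" --pt "0 0.001 0" --pt "0 0 0" --yaw '[0,0,0,0,0,0,0]'

```text
time: 19.2
ee_pos: [0.4537, 0.1346, 0.1876]
tcp_rot: [[-0.447, 0.0, 0.894], [-0.894, 0.0, -0.447], [-0.0, -1.0, -0.0]]
wrist_force: [-0.2, 0.7, 1.0]
grip_width: 0.0104
```

jog_arm --claw '[-1,-1,-1]' --pt "0 0.002 0" --pt "0 0.001 0" --pt "0 0 0" --yaw '[0,0,0]'

```text
time: 19.58
ee_pos: [0.4537, 0.1346, 0.1845]
tcp_rot: [[-0.447, 0.0, 0.894], [-0.894, -0.0, -0.447], [0.0, -1.0, 0.0]]
wrist_force: [0.0, -0.7, -0.9]
grip_width: 0.0104
```

No force 4 mm past the tip height, so the knob is on the spindle. I'll continue.

jog_arm --claw '[-1,-1,-1,-1,-1]' --pt "0 0.002 0" --pt "0 0.002 0" --pt "0 0.001 0" --pt "0 0.001 0" --pt "0 0 0" --yaw '[0,0,0,0,0]'

```text
time: 20.2
ee_pos: [0.4537, 0.1346, 0.1785]
tcp_rot: [[-0.447, 0.0, 0.895], [-0.895, -0.0, -0.447], [-0.0, -1.0, 0.0]]
wrist_force: [1.1, 0.3, -0.7]
grip_width: 0.0103
```

jog_arm --claw '[-1,-1,-1,-1]' --pt "0 0.002 0" --pt "0 0.001 0" --pt "0 0.001 0" --pt "0 0 0" --yaw '[0,0,0,0]'

```text
time: 20.7
ee_pos: [0.4538, 0.1346, 0.1748]
tcp_rot: [[-0.447, 0.0, 0.894], [-0.894, -0.0, -0.447], [-0.0, -1.0, 0.0]]
wrist_force: [-0.3, -0.5, 3.0]
grip_width: 0.0104
```

Contact came at 0.1748, right at the home height of 0.1748. Now I'll push against the spring.

jog_arm --claw '[-1,-1,-1,-1,-1]' --pt "0 0.001 0" --pt "0 0.001 0" --pt "0 0.001 0" --pt "0 0 0" --pt "0 0 0" --yaw '[0,0,0,0,0]' --squeeze 80

```text
time: 21.32
ee_pos: [0.4538, 0.1346, 0.1718]
tcp_rot: [[-0.447, 0.0, 0.894], [-0.894, 0.0, -0.447], [-0.0, -1.0, 0.0]]
wrist_force: [-0.0, -1.1, 6.2]
grip_width: 0.0096
```

jog_arm --claw '[-1,-1,-1,-1,-1]' --pt "0 0.001 0" --pt "0 0.001 0" --pt "0 0.001 0" --pt "0 0 0" --pt "0 0 0" --yaw '[0,0,0,0,0]'

```text
time: 21.95
ee_pos: [0.4538, 0.1346, 0.1689]
tcp_rot: [[-0.447, 0.0, 0.894], [-0.894, -0.0, -0.447], [-0.0, -1.0, 0.0]]
wrist_force: [-0.8, -1.2, 7.9]
grip_width: 0.0098
```

jog_arm --claw '[-1,-1,-1,-1]' --pt "0 0.0007 0" --pt "0 0.0005 0" --pt "0 0 0" --pt "0 0 0" --yaw '[0,0,0,0]'

```text
time: 22.45
ee_pos: [0.4539, 0.1347, 0.1686]
tcp_rot: [[-0.447, 0.001, 0.894], [-0.894, 0.0, -0.447], [-0.0, -1.0, 0.001]]
wrist_force: [-4.2, -1.9, 17.7]
grip_width: 0.01
```

The hard stop is reached: 6.2 mm of travel, 17.7 N. One last look.

```bash
python3 - <<'E'
from h import *
from workcell import cams,ctrl
a=cams.get_image("wrist")["pixels"];b=cams.get_image("side")["pixels"][130:370,230:470]
cv2.imwrite("pics/fin.png",np.hstack([cv2.resize(a,(448,280)),cv2.resize(b,(280,280))])[:,:,::-1])
s=ctrl.read_state();print(s["time"],np.round(s["ee_pos"],4),np.round(s["wrist_force"],1))
E
```

```text
22.55 [0.4539 0.1347 0.1686] [-4.4 -2.5 18. ]
```

View pics/fin.png

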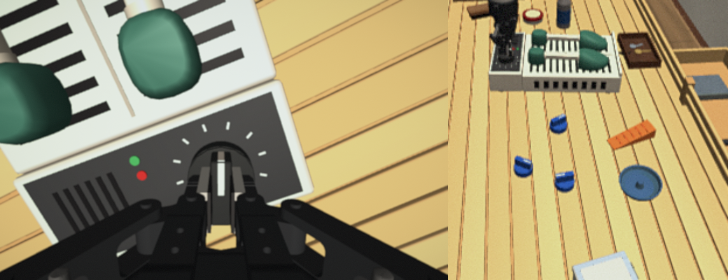

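The wrist half (left) shows the knob seated on the dial with its pointer up, at about (222,165). The side half shows both trees side by side on the deck near (590,50), with the blue knobs, wedge, dish and box where they were.

```bash
python3 -c "
from workcell import ticket
print(ticket.job_done())"
```

```text
the job is handed in; nothing more can be done
None
```

The job is handed in at about 22.6 s of the 58 s allowed. The shoe tree is on the deck beside its mate and released. The knob is on the spindle, pushed fully in and still held.

- **Tree:** I set it down at about 10 N of contact and let go. The picture afterwards gave stems about 91 mm apart and toes level to about 1.5 mm. The two stem angles read about 1° apart in that picture. I read the mate's own angle as -9.2° in one picture and -11° in the next, so the tree may be up to 1 to 2° off parallel.
- **Knob:** It slid onto the spindle with no noticeable force and met the spring at the expected home height. It then went in 6.2 mm, with 6 to 8 N of spring force rising to a hard stop. The last reading was 18 N at the stop, held with an 80 N grip.
- **Other things:** In the last picture the blue look-alike knobs, wedge and incense dish look to be where they were. The aluminium box is only partly in view, and I did not recheck the shoehorn.

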